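# Match a loose hinge leaf to the leaf on a jamb block

## Robot

A 6-joint arm with a two-finger parallel gripper is mounted at the origin on the work surface. World frame = base frame: x ahead of the robot, y to its left, z up, the work surface at z = 0. Lengths are in m, angles in rad, forces in N, time in s.
With the tool pointing down it reaches from about 0.25 to 0.775 m from the base axis. Payload 4 kg.
Tool frame: the origin (TCP) lies at the very end of the fingers, on their centre line; the grasp point (between the pads) lies 19 mm behind it (arm.hold_point_z is the distance from the TCP to the grasp point, in m); z points along the fingers, y is the line along which they close (so a half turn about z gives the same grasp; the last joint's range is limited). The gripper opens to 85 mm and grips with 20 to 120 N. Pads are 22 mm wide; open, the fingers measure 114 mm over their backs; the gripper's body (76 mm by 85 mm) begins 54 mm behind the grasp point. The pads swing forward as they close: fully open they stand 13 mm farther back than shut.
Start: joints at [-1.416, 0.087, 1.371, -0, 1.684, -0.103], TCP at [0.14, -0.532, 0.231] pointing down, gripper open.
Joint ranges: [-3.1, 3.1], [-0.76, 2.03], [0.27, 2.55], [-1.08, 4.22], [0.17, 2.65], [-2.57, 2.57]. Speed limits (rad/s): [2.79, 2.79, 3.14, 3.14, 3.14, 3.14].

## Interface

Orientations are given as a unit quaternion [w, x, y, z].
In Python, from bench import telemetry, optics, arm, look_for, regions_of, tip_of gives the robot as it stands.
- The arm moves only by the tool carry_out, never from a script. Its argument "motion" is a list of rows, each a list of 3 entries, a list of its own where there are three numbers: the opening in per cent of the stroke, from 0 (shut) to 100 (fully open), then the shift along the tool's x, y, z in mm, then the turn about the tool's z in degrees. In form: [[hand, [tx, ty, tz], spin], ...]. A call has 1 to 5 rows; each row shifts and turns the commanded pose from where the row before left it, along the tool's axes as they then stand; what a row does not reach is not made up. A row lasts 1/12 s, in which the tool goes at most 41.7 mm and 7.16 degrees, less where a joint would pass 70% of its speed; a pose out of reach is approached as far as the arm can. A call is refused whole if a number of a shift passes 41.7 or a number of a turn 7.16, either way. A call with a gripper value outside its range is refused whole. The fingers move at their own pace and stop on an object; "grip_force" is the grip in N (left out, the last holds). Time passes only in rows, so rows that do not move let the fingers close. It gives the time, the measured TCP pose, the force, the opening and the grip force at its end, in the units of the state.
- telemetry.state(): the state, without advancing time (a new reading comes with each control period).
- optics.capture(name): name is "side" or "top"; returns the picture (420x560x3 uint8, red, green, blue); there is no depth.
- optics.calibration(name): a dict with "camera_matrix" (3x3 intrinsics, pixels), "dist" ([k1, k2, p1, p2, k3] as OpenCV has them; the pictures are not rectified), "T" (4x4, takes a point from camera to world coordinates). Camera axes: x right, y up, looking along -z (the intrinsics and any distortion apply to the point x, -y, -z); pixel columns grow to the right and rows downward; lengths in m; the calibration is good to about 2 mm. A picture is of the moment at which its call begins. calibration takes no time and is no camera call.
- arm.hand_in(): hands the job in; it is judged then, once.
Trained networks look in the newest picture that a camera, given by its name, has taken for a name from the list of things; names that differ only in an ending like _2 or _b are one class to them, and where a whole thing is asked for, a point or a joint stands for the part that bears it (a point fixed in the world has none). Each returns a list of dicts, best first, with "confidence" (0 to 1); they miss things now and then, are a little off and sometimes report something else, mostly with a low value. They report only what shows in the picture. A call takes as long as a camera call. They do not tell look-alikes from the thing itself.
- look_for(thing, camera): "box" ([centre column, centre row, width, height] in pixels, round what is visible of it).
- regions_of(thing, camera): "pixels" (420x560 bool, what is visible of it) and "box" ([centre column, centre row, width, height] in pixels, round what is visible of it).
- tip_of(thing, camera): "uv" ([column, row] in pixels: a listed point, or the origin of a listed thing).
The state is a dict: "t": time; "qpos": joint angles; "dq": joint speeds; "effort": joint torques, N m; "tcp_pos": TCP position; "ee_rot": TCP orientation; "wrist_force": force on the tool from outside, world axes, zero at the start; "torque": the same for the moment, N m; "gripper_width": opening from 0.0 (shut) to 1.0 (fully open); "grasp_force": force on a finger pad.
Only numpy, scipy, OpenCV 4.12 (cv2) and the standard library are available. Lean on these libraries where they do the work, as an engineer would, in place of code of your own. Each camera call takes 0.05 s, during which the arm holds its last target. There are 200 camera calls.

## Task

Pick the hinge leaf with the single middle knuckle off the free-spinning turntable and bring it gently, level, to the leaf on the jamb block, knuckle between the two fixed knuckles and plate out on the open side, so that a pin could go straight through all three holes. Finish while holding it there in mid-air, not letting go or pressing it against the fixed leaf. Leave the two-knuckle leaf on the turntable, and the pin and bearing ring where they stand.

Things in the scene. Friction and masses are not known exactly. Their poses are not given: they have to be found in the camera images.
- leaf_rib (a point): (All sizes in mm.) Centre of the upright rib (54 long in x, 12 thick in y) of the loose one-knuckle aluminium leaf (0.2 kg) lying flat on the turntable. x: along the rib to the knuckle, y: along the bore, z up. 20 above the underside. Plate 6 thick, 66 wide, x -27 to +33; the rib stands on it, x -27 to +27, top 34 above the underside. Centre of mass about 11 towards the knuckle.
- leaf_bore (a point): Centre of the bore of the loose leaf's one knuckle: 49 in +x of leaf_rib and 8 lower (12 above the underside, which is flush with the knuckle's bottom). Same axes. Knuckle 24 outside diameter, bore 13, 26 long in y, ends chamfered 2, in the middle of the leaf's edge.
- jamb_bore (a point): Point on the bore axis midway between the two fixed knuckles, 92 above the table: where leaf_bore must come. x level towards the block, y along the bores, z up. Knuckles 24 across, 18 long, inner faces at y -15 and +15 (gap 30). When matched the loose leaf's axes are parallel to these, its plate on the -x side, both plates level. Nothing below stops it going too low.
- jamb: Fixed wooden jamb block, 60 (x) x 110 (y) x 80 high, with its two-knuckle leaf on top (plate 6 thick) and a 12 high plywood foot. Origin: centre of its underside on the table; jamb_bore is at x -48, z 92. Block's face to the knuckles at x -30, plate's edge at -32: open space on the -x side.
- turntable_centre (a point): Centre of the top of the turntable, a grey disc 300 across, top 36 above the table. It turns about the vertical with hardly any friction when pushed; its foot is fixed.
- odd_leaf_rib (a point): Rib centre of the other loose leaf on the turntable: same rib and plate, but two outer knuckles with a gap between them (each 18 long, 24 across). It does not fit; leave it on the turntable. Axes as for leaf_rib.
- pin_mid (a point): Half-way up the steel hinge pin (9 thick, 80 long) that stands upright on its head (26 across) on the table. Leave alone.
- race_mid (a point): Centre of a steel bearing ring, 72 outside, 52 inside, 20 high, lying on the table. Leave alone.
Mind the look-alikes: they are no part of the job. There is more than one size of the jamb; the job needs the smaller. Leave any red look-alike of the part that bears leaf_rib alone.

How it is judged:
By the outcome, as a careful person would: the job done as asked, in the order asked, and still so for the second after the job is handed in, while the arm keeps its last pose, push and grip.
It also fails if it takes over 35 s, if anything falls off the work surface, if the arm or the gripper's body presses on something with over 40 N, if the wrist force passes 120 N, or if a joint passes its speed limit or range.

## Working session

There is one attempt and no reset: what is moved stays moved. The work goes in short steps, Python scripts to look and compute and a tool call to move; the robot and the scene stay as the last step left them, time stands still between calls to the robot, and variables do not carry over. Pictures are saved under pics/ and viewed, at most 10 in all, crops included, and the job is handed in when it is done.

Besides the shell and the picture viewer there is one more tool, called after ">>>" as name(argument=value, ...), one argument or row to a line, values as JSON. carry_out: Moves the arm, as the interface text tells. Its arguments: {"type":"object","properties":{"motion":{"type":"array","items":{"type":"array"}},"grip_force":{"type":"number"}},"required":["motion"]}

```bash
mkdir -p pics; ls; cat > h.py <<'E'
import numpy as np, cv2
from bench import telemetry, optics, arm, look_for, regions_of, tip_of
def snap(cam,fn=None,crop=None,scale=1):
    im=optics.capture(cam)
    if fn:
        o=im[...,::-1]
        if crop: o=o[crop[1]:crop[3],crop[0]:crop[2]]
        cv2.imwrite('pics/'+fn,cv2.resize(o,None,fx=scale,fy=scale,interpolation=cv2.INTER_CUBIC))
    return im
def ray(cam,uv):
    c=optics.calibration(cam);K=np.array(c['camera_matrix'],float);d=np.array(c['dist'],float);T=np.array(c['T'])
    n=cv2.undistortPoints(np.array([[uv]],float),K,d)[0,0]
    return T[:3,3],T[:3,:3]@np.array([n[0],-n[1],-1.])
def at_z(cam,uv,z):
    o,v=ray(cam,uv);return o+v*(z-o[2])/v[2]
def proj(cam,P):
    c=optics.calibration(cam);K=np.array(c['camera_matrix'],float);d=np.array(c['dist'],float);T=np.array(c['T'])
    p=(np.atleast_2d(P)-T[:3,3])@T[:3,:3]; p=p*[1,-1,-1]
    return cv2.projectPoints(p.reshape(-1,1,3),np.zeros(3),np.zeros(3),K,d)[0].reshape(-1,2)
def tri(u1,u2,c1='top',c2='side'):
    o1,v1=ray(c1,u1);o2,v2=ray(c2,u2)
    s=np.linalg.lstsq(np.c_[v1,-v2],o2-o1,rcond=None)[0]
    a,b=o1+v1*s[0],o2+v2*s[1];return (a+b)/2,np.linalg.norm(a-b)
E
python3 - <<'E'
from h import *
np.set_printoptions(precision=3,suppress=True)
a=snap('top');b=snap('side')
cv2.imwrite('pics/a.png',a[...,::-1]);cv2.imwrite('pics/b.png',b[...,::-1])
for c in ('top','side'):
    k=optics.calibration(c);print(c,np.array(k['T'])[:3],np.array(k['camera_matrix'])[0,0],k['dist'])
    for t in ('leaf_rib','leaf_bore','jamb_bore','jamb','turntable_centre','odd_leaf_rib'):
        print(t,[(np.round(x['uv'],1).tolist(),round(x['confidence'],2)) for x in tip_of(t,c)])
E
```

```text
pics
top [[-0.005  0.993 -0.12   0.439]
 [-1.    -0.003  0.015  0.008]
 [ 0.015  0.12   0.993  1.202]] 428.29937463683115 [-0.089  0.     0.     0.     0.   ]
leaf_rib [([299.1, 286.4], 0.91), ([217.7, 224.2], 0.71)]
leaf_bore [([286.6, 274.0], 0.8), ([205.0, 212.2], 0.7), ([194.5, 228.6], 0.67)]
jamb_bore [([411.3, 307.8], 0.93), ([344.1, 204.2], 0.75)]
jamb [([342.5, 192.4], 0.94), ([400.1, 280.2], 0.56), ([268.4, 148.1], 0.49), ([172.0, 242.2], 0.35)]
turntable_centre [([193.4, 231.5], 0.59), ([343.9, 203.2], 0.49)]
odd_leaf_rib [([171.1, 243.0], 0.94)]
side [[ 0.998  0.044 -0.046  0.543]
 [-0.062  0.576 -0.815 -0.791]
 [-0.009  0.817  0.577  0.645]] 459.23607580682557 [-0.043  0.     0.     0.     0.   ]
leaf_rib [([183.1, 243.4], 0.92), ([264.1, 170.4], 0.57)]
leaf_bore [([194.8, 234.9], 0.7), ([275.2, 164.3], 0.68)]
jamb_bore [([117.7, 318.3], 0.94), ([284.4, 251.2], 0.85)]
jamb [([313.3, 289.9], 0.92), ([175.9, 369.9], 0.84), ([275.9, 167.5], 0.27)]
turntable_centre [([257.1, 163.8], 0.85)]
odd_leaf_rib [([240.5, 143.7], 0.69), ([256.9, 163.5], 0.49)]
```

View pics/a.png

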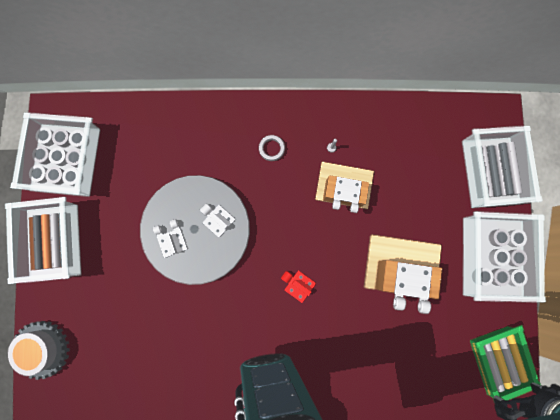

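View pics/b.png

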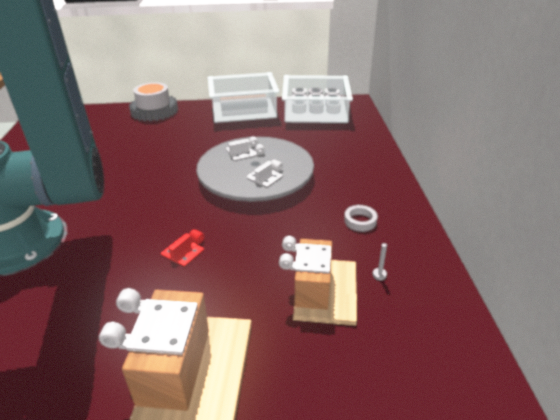

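The top view shows the loose leaves on the disc at (218,222) and (171,240), and a red look-alike at (299,286). The jambs are at (344,190), smaller, and (412,280), larger. The white leaf at (218,222) seems to be the one-knuckle leaf, and the small jamb is the wanted one. I'll confirm this in one enlarged crop.

```bash
python3 - <<'E'
from h import *
np.set_printoptions(precision=4,suppress=True)
a=cv2.imread('pics/a.png');b=cv2.imread('pics/b.png')
R=lambda i,x,y,w,h:cv2.resize(i[y:y+h,x:x+w],(390,290),interpolation=cv2.INTER_CUBIC)
cv2.imwrite('pics/c.png',np.vstack([np.hstack([R(a,150,190,100,74),R(a,304,155,80,60)]),np.hstack([R(b,215,125,100,74),R(b,265,225,110,82)])]))
print('rib',tri([217.7,224.2],[264.1,170.4]),'bore',tri([205,212.2],[275.2,164.3]))
print('jb',tri([344.1,204.2],[284.4,251.2]),'odd',tri([171.1,243],[240.5,143.7]))
print('big jb',tri([411.3,307.8],[117.7,318.3]))
print('tt',at_z('top',[193.4,231.5],.036),at_z('side',[257,163.7],.036))
print('rib z56',at_z('top',[217.7,224.2],.056),at_z('side',[264.1,170.4],.056), 'bore z48',at_z('top',[205,212.2],.048),at_z('side',[275.2,164.3],.048))
print('jamb z0',at_z('top',[342.5,192.4],0),at_z('side',[313.3,289.9],0))
print('jb z92',at_z('top',[344.1,204.2],.092),at_z('side',[284.4,251.2],.092))
E
```

```text
rib (array([0.5497, 0.1605, 0.0548]), np.float64(0.012064422662041252)) bore (array([0.5807, 0.1959, 0.0496]), np.float64(0.007636927177198602))
jb (array([ 0.5868, -0.1756,  0.0929]), np.float64(0.009416748504312794)) odd (array([0.4953, 0.2827, 0.0651]), np.float64(0.0049272732617702784))
big jb (array([ 0.3257, -0.3358,  0.1205]), np.float64(0.0036176197492461372))
tt [0.5255 0.2289 0.036 ] [0.5389 0.2261 0.036 ]
rib z56 [0.5435 0.16   0.056 ] [0.5556 0.1597 0.056 ] bore z48 [0.577 0.196 0.048] [0.5846 0.1995 0.048 ]
jamb z0 [ 0.6384 -0.187   0.    ] [ 0.636  -0.1862  0.    ]
jb z92 [ 0.5917 -0.1756  0.092 ] [ 0.5822 -0.1754  0.092 ]
```

View pics/c.png

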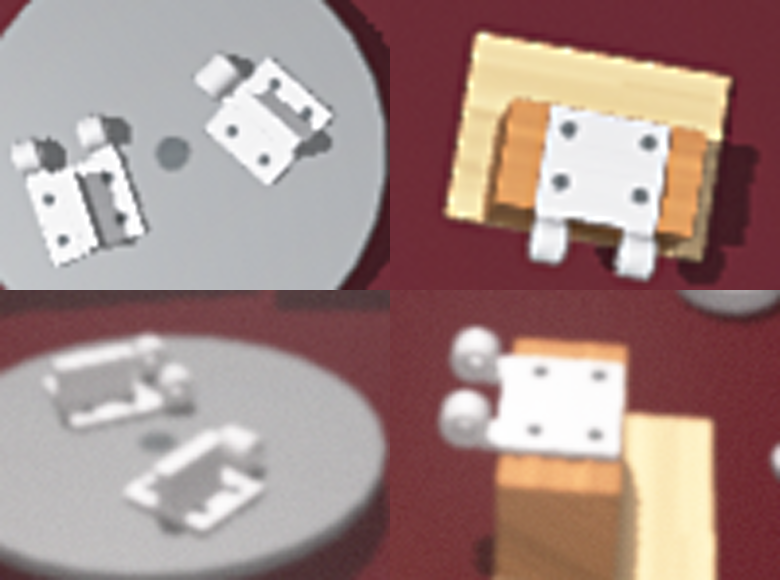

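The crop confirms it. The upper-right leaf on the disc, at (218,222) top and (265,172) side, has one middle knuckle pointing up-left. The other, at (171,240), has two. The smaller jamb is at (344,190), with its knuckles on the near side. Next I'll fit the poses to the silhouettes.

```bash
cat >> h.py <<'E'
def box(x0,x1,y0,y1,z0,z1): return np.array([[x,y,z] for x in(x0,x1) for y in(y0,y1) for z in(z0,z1)])/1000.
def cyl(x,z,y0,y1,r=12):
    t=np.linspace(0,2*np.pi,24,endpoint=False);c=2 
    return np.vstack([np.c_[x+q*np.cos(t),0*t+y,z+q*np.sin(t)] for y,q in((y0,r-c),(y0+c,r),(y1-c,r),(y1,r-c))])/1000.
# frames: origin = bore centre, mm
LEAF=[box(-76,-16,-33,33,-12,-6),box(-76,-22,-6,6,-12,22),cyl(0,0,-13,13),box(-18,0,-13,13,-12,-6)]
JAMB=[box(16,76,-33,33,-12,-6),cyl(0,0,15,33),cyl(0,0,-33,-15),box(0,18,15,33,-12,-6),box(0,18,-33,-15,-12,-6)]
S=4
def pose(p,parts):
    x,y,z,a=p[:4];c,s=np.cos(a),np.sin(a);R=np.array([[c,-s,0],[s,c,0],[0,0,1]])
    return [q@R.T+[x,y,z] for q in parts]
def render(cam,p,parts,roi):
    m=np.zeros(((roi[3]-roi[1])*S,(roi[2]-roi[0])*S),np.uint8)
    for q in pose(p,parts):
        h=cv2.convexHull(((proj(cam,q)+.5-roi[:2])*S*16-8).round().astype(np.int32))
        cv2.fillConvexPoly(m,h,255,shift=4)
    return cv2.resize(m,None,fx=1/S,fy=1/S,interpolation=cv2.INTER_AREA)/255.
def fit(masks,p0,parts,free=(0,1,3)):
    """masks: {cam: float 420x560}; fits free params, z fixed unless in free"""
    from scipy.optimize import minimize
    D={}
    for c,m in masks.items():
        v,u=np.nonzero(m>.5);roi=(max(u.min()-12,0),max(v.min()-12,0),min(u.max()+13,560),min(v.max()+13,420))
        D[c]=(roi,m[roi[1]:roi[3],roi[0]:roi[2]])
    def f(d):
        p=np.array(p0,float);p[list(free)]+=d*SC[list(free)]
        return sum(((render(c,p,parts,r)-m)**2).sum()/m.sum() for c,(r,m) in D.items())
    SC=np.array([.005,.005,.005,.05]);n=len(free)
    b=minimize(f,np.zeros(n),method='Nelder-Mead',options=dict(initial_simplex=np.vstack([np.zeros(n),np.eye(n)*1.5]),xatol=.01,fatol=1e-5))
    p=np.array(p0,float);p[list(free)]+=b.x*SC[list(free)];return p,b.fun
def mask(thing,cam,uv):
    r=[x for x in regions_of(thing,cam) if x['pixels'][max(0,int(uv[1])-4):int(uv[1])+5,max(0,int(uv[0])-4):int(uv[0])+5].any()]
    return r[0]['pixels'].astype(float) if r else None
def white(im,roi):
    h=cv2.cvtColor(im,cv2.COLOR_RGB2HSV);m=((h[...,1]<60)&(h[...,2]>120)).astype(float)
    o=np.zeros_like(m);o[roi[1]:roi[3],roi[0]:roi[2]]=m[roi[1]:roi[3],roi[0]:roi[2]];return o
E
python3 - <<'E'
from h import *
np.set_printoptions(precision=4,suppress=True)
a=snap('top');b=snap('side')
L={c:mask('leaf_rib',c,u) for c,u in(('top',(218,222)),('side',(265,172)))}
J={'top':white(a,(312,160,380,216)),'side':white(b,(272,228,336,276))}
for n,M,p0,P in(('leaf',L,[.58,.197,.048,.85],LEAF),('jamb',J,[.587,-.1755,.092,-.18],JAMB)):
    print(n,{c:m is not None and m.sum() for c,m in M.items()})
    M={c:m for c,m in M.items() if m is not None}
    print(' both',*fit(M,p0,P))
    for c in M: print(' ',c,*fit({c:M[c]},p0,P))
print(telemetry.state())
E
```

```text
leaf {'top': np.float64(712.0), 'side': np.float64(576.0)}
 both [0.5848 0.1965 0.048  0.8451] 0.1495285371131146
  top [0.5849 0.1962 0.048  0.866 ] 0.06944744674692967
  side [0.585  0.1969 0.048  0.8231] 0.061978192148319025
jamb {'top': np.float64(724.0), 'side': np.float64(1455.0)}
 both [ 0.5871 -0.1774  0.092  -0.1846] 0.12066222995055136
  top [ 0.587  -0.1779  0.092  -0.1841] 0.04640459151919894Traceback (most recent call last):
  File "<stdin>", line 10, in <module>
  File "h.py", line 52, in fit
    b=minimize(f,np.zeros(n),method='Nelder-Mead',options=dict(initial_simplex=np.vstack([np.zeros(n),np.eye(n)*1.5]),xatol=.01,fatol=1e-5))
    res = _minimize_neldermead(fun, x0, args, callback, bounds=bounds,
                               **options)
    fsim[k] = func(sim[k])
              ~~~~^^^^^^^^
    fx = function(np.copy(x), *(wrapper_args + args))
  File "h.py", line 50, in f
    return sum(((render(c,p,parts,r)-m)**2).sum()/m.sum() for c,(r,m) in D.items())
  File "h.py", line 50, in <genexpr>
    return sum(((render(c,p,parts,r)-m)**2).sum()/m.sum() for c,(r,m) in D.items())
                 ~~~~~~^^^^^^^^^^^^^
  File "h.py", line 38, in render
    h=cv2.convexHull(((proj(cam,q)+.5-roi[:2])*S*16-8).round().astype(np.int32))
                       ~~~~^^^^^^^
  File "h.py", line 17, in proj
    c=optics.calibration(cam);K=np.array(c['camera_matrix'],float);d=np.array(c['dist'],float);T=np.array(c['T'])
ValueError: time passes only in moves, steps and waits
```

>>> carry_out(
  motion=[
    [60,[29,-28.4,0],0],
    [60,[29,-28.4,0],0],
    [60,[29,-28.4,0],0],
    [60,[29,-28.4,0],0],
    [60,[29,-28.4,0],0],
  ],
  grip_force=40,
)

```text
t: 1.32
tcp_pos: [0.2447, -0.356, 0.2314]
ee_rot: [0.0, 0.992, 0.128, 0.0]
wrist_force: [0.6, -0.2, 0.1]
gripper_width: 0.604
grasp_force: 0.0
```

>>> carry_out(
  motion=[
    [60,[29,-28.4,0],0],
    [60,[29,-28.4,0],0],
    [60,[29,-28.4,0],0],
    [60,[29,-28.4,0],0],
    [60,[29,-28.4,0],0],
  ],
)

```text
t: 1.73
tcp_pos: [0.3488, -0.1815, 0.2317]
ee_rot: [0.001, 0.992, 0.128, 0.001]
wrist_force: [0.2, 0.3, 0.5]
gripper_width: 0.601
grasp_force: 0.0
```

>>> carry_out(
  motion=[
    [60,[29,-28.4,0],0],
    [60,[29,-28.4,0],0],
    [60,[29,-28.4,0],0],
    [60,[29,-28.4,0],0],
    [60,[29,-28.4,0],0],
  ],
)

```text
t: 2.15
tcp_pos: [0.4529, -0.0069, 0.2317]
ee_rot: [0.0, 0.992, 0.129, 0.001]
wrist_force: [1.1, -0.6, 0.2]
gripper_width: 0.598
grasp_force: 0.0
```

>>> carry_out(
  motion=[
    [60,[29,-28.4,0],0],
    [60,[29,-28.4,0],0],
    [60,[29,-28.4,0],0],
    [60,[29,-28.4,0],0],
    [60,[0,0,0],0],
  ],
)

```text
t: 2.57
tcp_pos: [0.5374, 0.1363, 0.2295]
ee_rot: [-0.002, 0.991, 0.132, -0.0]
wrist_force: [0.1, -0.2, 0.2]
gripper_width: 0.602
grasp_force: 0.0
```

>>> carry_out(
  motion=[
    [60,[0,0,0],-6.72],
    [60,[0,0,0],-6.72],
    [60,[0,0,0],-6.72],
    [60,[0,0,0],-6.72],
    [60,[0,0,0],-6.72],
  ],
)

```text
t: 2.98
tcp_pos: [0.5353, 0.1301, 0.2313]
ee_rot: [0.0, 0.911, 0.412, -0.0]
wrist_force: [0.5, 0.3, 0.1]
gripper_width: 0.597
grasp_force: 0.0
```

```bash
python3 - <<'E'
from h import *
goto(.5578,.1658,.12,.845)
b=snap('side');a=snap('top')
E
```

```text
t 2.9833 tcp [0.5353 0.1301 0.2313] yaw 48.7 tilt z [-2.e-04 -3.e-04 -1.e+00]
shift tool [ 41.8  -6.7 111.3] spin 0.29 force [0.49 0.32 0.09] w 0.5965378322845073 0.0 q [ 0.14  0.09  1.37 -0.    1.68  0.86]
```

>>> carry_out(
  motion=[
    [60,[10.5,-1.7,30],0.3],
    [60,[10.5,-1.7,30],0],
    [60,[10.5,-1.7,30],0],
    [60,[10.3,-1.6,30],0],
    [60,[0,0,10],0],
  ],
)

```text
t: 3.5
tcp_pos: [0.5558, 0.1663, 0.0957]
ee_rot: [-0.001, 0.914, 0.406, -0.004]
wrist_force: [-1.5, -0.3, -0.5]
gripper_width: 0.602
grasp_force: 0.0
```

```bash
python3 - <<'E'
from h import *
b=snap('side');a=snap('top')
R=lambda i,x,y,w,h:cv2.resize(i[y:y+h,x:x+w,::-1],(400,300),interpolation=cv2.INTER_CUBIC)
cv2.imwrite('pics/d.png',np.hstack([R(a,160,170,120,90),R(b,215,110,120,90)]))
goto(.5578,.1658,.046,.845)
E
```

```text
t 3.6 tcp [0.5562 0.1653 0.0983] yaw 47.99 tilt z [-0.0067 -0.0018 -1.    ]
shift tool [ 1.7  1.  52.2] spin -0.43 force [ 0.03 -0.74  0.48] w 0.6020586264223244 0.0 q [ 0.19  0.22  1.49 -0.    1.44  0.92]
```

View pics/d.png

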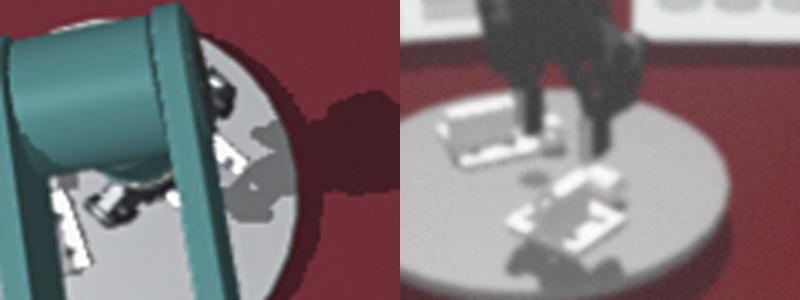

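The side view shows the fingers straddling above the rib, with the tips at about (254,148) and (274,157) and the rib centred near (265,170). Going down.

>>> carry_out(
  motion=[
    [60,[1.7,1,16],-0.4],
    [60,[0,0,16],0],
    [60,[0,0,12],0],
    [60,[0,0,6],0],
    [60,[0,0,0],0],
  ],
)

```text
t: 4.02
tcp_pos: [0.5597, 0.1661, 0.0509]
ee_rot: [-0.0, 0.912, 0.41, -0.001]
wrist_force: [-1.4, 0.6, -0.2]
gripper_width: 0.601
grasp_force: 0.0
```

```bash
python3 - <<'E'
from h import *
b=snap('side')
R=lambda i,x,y,w,h:cv2.resize(i[y:y+h,x:x+w,::-1],(640,480),interpolation=cv2.INTER_CUBIC)
cv2.imwrite('pics/e.png',R(b,225,120,80,60))
goto(.5578,.1658,.046,.845)
E
```

```text
t 4.0667 tcp [0.5603 0.1663 0.0518] yaw 48.43 tilt z [ 3.e-04 -1.e-04 -1.e+00]
shift tool [-2.1 -1.5  5.8] spin 0.01 force [ 0.4  -0.52  0.53] w 0.5957405580790266 0.0 q [ 0.19  0.26  1.53 -0.    1.35  0.92]
```

View pics/e.png

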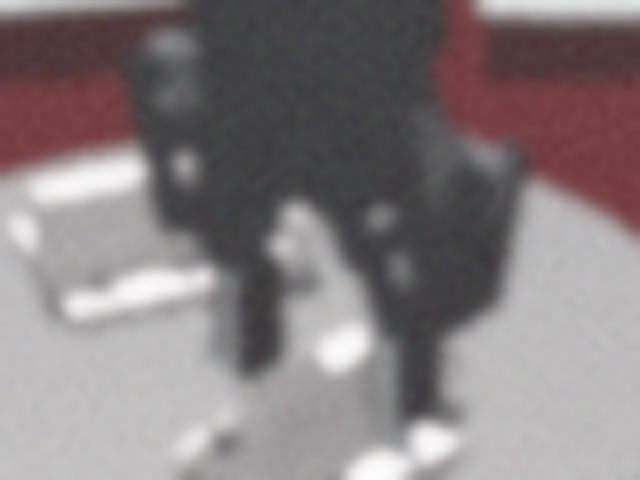

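The fingers straddle the rib evenly, just above the plate. I'll correct by about 2 mm, lower the last 5 mm and close.

>>> carry_out(
  motion=[
    [60,[-1.9,-1.2,5.3],0],
    [60,[0,0,0],0],
    [40,[0,0,0],0],
    [30,[0,0,0],0],
    [22,[0,0,0],0],
  ],
  grip_force=40,
)

```text
t: 4.48
tcp_pos: [0.5583, 0.1661, 0.0465]
ee_rot: [0.0, 0.912, 0.411, 0.0]
wrist_force: [0.2, -0.2, -0.3]
gripper_width: 0.222
grasp_force: 0.0
```

>>> carry_out(
  motion=[
    [17,[0,0,0],0],
    [12,[0,0,0],0],
    [0,[0,0,0],0],
    [0,[0,0,0],0],
    [0,[0,0,0],0],
  ],
)

```text
t: 4.9
tcp_pos: [0.5586, 0.1658, 0.0466]
ee_rot: [0.0, 0.912, 0.41, 0.001]
wrist_force: [0.7, -2.3, 2.4]
gripper_width: 0.13
grasp_force: 39.8
```

>>> carry_out(
  motion=[
    [0,[0,0,-6],0],
    [0,[0,0,-15],0],
    [0,[0,0,-30],0],
    [0,[0,0,-30],0],
    [0,[0,0,-30],0],
  ],
)

```text
t: 5.32
tcp_pos: [0.5566, 0.1662, 0.1565]
ee_rot: [-0.001, 0.912, 0.411, -0.002]
wrist_force: [0.9, -0.0, -2.5]
gripper_width: 0.136
grasp_force: 39.1
```

>>> carry_out(
  motion=[
    [0,[0,0,-15],5.9],
    [0,[0,0,-5],5.9],
    [0,[0,0,0],5.9],
    [0,[0,0,0],5.9],
    [0,[0,0,0],5.9],
  ],
)

```text
t: 5.73
tcp_pos: [0.5571, 0.1663, 0.1761]
ee_rot: [-0.0, 0.987, 0.162, -0.001]
wrist_force: [0.1, 0.3, -3.0]
gripper_width: 0.131
grasp_force: 39.1
```

>>> carry_out(
  motion=[
    [0,[0,0,0],5.9],
    [0,[0,0,0],5.9],
    [0,[0,0,0],5.9],
    [0,[0,0,0],5.9],
    [0,[0,0,0],5.9],
  ],
)

```text
t: 6.15
tcp_pos: [0.557, 0.1663, 0.1756]
ee_rot: [0.0, 0.996, -0.094, -0.002]
wrist_force: [0.1, 0.4, -3.1]
gripper_width: 0.132
grasp_force: 39.1
```

>>> carry_out(
  motion=[
    [0,[0,0,0],0],
    [0,[0,0,0],0],
    [0,[0,0,0],0],
  ],
)

```text
t: 6.4
tcp_pos: [0.5576, 0.1661, 0.1764]
ee_rot: [0.0, 0.996, -0.091, -0.001]
wrist_force: [0.3, 0.1, -3.2]
gripper_width: 0.128
grasp_force: 39.1
```

```bash
cat >> h.py <<'E'
def grasped(p,s):  # leaf bore pose -> offset in tool-yaw frame
    R=Ro.from_quat(s['ee_rot'],scalar_first=True).as_matrix();return R.T@(np.array(p[:3])-s['tcp_pos'])*1000, np.degrees(p[3]-np.arctan2(R[1,0],R[0,0]))
E
python3 - <<'E'
from h import *
np.set_printoptions(precision=4,suppress=True)
b=snap('side','f.png',(230,20,330,95),8)
s=telemetry.state();yaw=-.1846
# TCP = bore - 41mm along leaf x
goto(.5871-.13*np.cos(yaw),-.1774-.13*np.sin(yaw),.180,yaw)
E
```

```text
t 6.45 tcp [0.5577 0.1661 0.1766] yaw -10.42 tilt z [-0.001  -0.0001 -1.    ]
shift tool [-39.  332.1  -3.3] spin 0.15 force [-0.02  0.26 -2.29] w 0.12971192742704382 39.141356348991394 q [0.19 0.18 1.38 0.   1.59 1.94]
```

View pics/f.png

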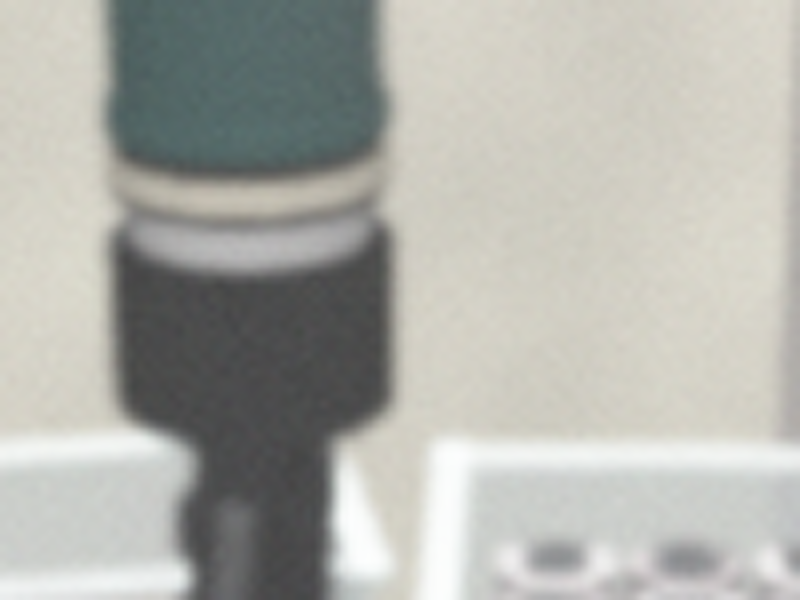

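That crop shows only the gripper and not the part, but the wrist reads a weight of about 2.5 N, so the leaf is held. Carrying it to a standoff before the jamb.

>>> carry_out(
  motion=[
    [0,[-2,20,0],0],
    [0,[-4,34,0],0],
    [0,[-4,35,0],0],
    [0,[-4,35,0],0],
    [0,[-4,35,0],0],
  ],
)

```text
t: 6.87
tcp_pos: [0.5105, 0.0119, 0.177]
ee_rot: [0.0, 0.996, -0.091, 0.0]
wrist_force: [-0.2, -0.9, -2.3]
gripper_width: 0.135
grasp_force: 39.3
```

>>> carry_out(
  motion=[
    [0,[-4,35,0],0],
    [0,[-4,35,0],0],
    [0,[-4,35,0],0],
    [0,[-4,35,0],0],
    [0,[-4,24,0],0],
  ],
)

```text
t: 7.28
tcp_pos: [0.4606, -0.1473, 0.1772]
ee_rot: [0.001, 0.996, -0.092, 0.0]
wrist_force: [-0.4, 0.3, -2.6]
gripper_width: 0.129
grasp_force: 39.4
```

>>> carry_out(
  motion=[
    [0,[0,9,10],0.1],
    [0,[0,0,20],0],
    [0,[0,0,20],0],
    [0,[0,0,15],0],
    [0,[0,0,8],0],
  ],
)

```text
t: 7.7
tcp_pos: [0.4586, -0.1523, 0.101]
ee_rot: [-0.001, 0.996, -0.092, -0.002]
wrist_force: [-0.3, -0.4, -2.0]
gripper_width: 0.13
grasp_force: 39.4
```

>>> carry_out(
  motion=[
    [0,[0,0,0],0],
    [0,[0,0,0],0],
    [0,[0,0,0],0],
    [0,[0,0,0],0],
  ],
)

```text
t: 8.03
tcp_pos: [0.4611, -0.1537, 0.1055]
ee_rot: [0.0, 0.996, -0.092, 0.001]
wrist_force: [0.1, 0.9, -2.6]
gripper_width: 0.133
grasp_force: 39.4
```

```bash
python3 - <<'E'
from h import *
np.set_printoptions(precision=4,suppress=True)
b=snap('side');a=snap('top')
R=lambda i,x,y,w,h:cv2.resize(i[y:y+h,x:x+w,::-1],(400,400),interpolation=cv2.INTER_CUBIC)
cv2.imwrite('pics/g.png',np.hstack([R(a,300,150,100,100),R(b,210,190,120,120)]))
yaw=-.1846
goto(.5871-.131*np.cos(yaw),-.1774-.131*np.sin(yaw),.0906,yaw)
s=telemetry.state();R=Ro.from_quat(s['ee_rot'],scalar_first=True).as_matrix()
exp=np.array(s['tcp_pos'])+R@[.041,0,0.0]; exp[2]=s['tcp_pos'][2]+.0014
p0=[*exp,np.arctan2(R[1,0],R[0,0])];print('expected bore',np.array(p0),proj('side',exp),proj('top',exp))
m=mask('leaf_rib','side',proj('side',exp)[0]); print(None if m is None else m.sum())
if m is not None:
    np.save('m.npy',m)
    q=pose(p0,LEAF)
E
```

```text
t 8.1333 tcp [ 0.4608 -0.1537  0.1052] yaw -10.61 tilt z [ 0.0022 -0.0011 -1.    ]
shift tool [-2.5  0.1 14.6] spin -0.03 force [-0.15  0.91 -3.03] w 0.12992857789420184 39.4023996591568 q [-0.44  0.    1.71 -0.    1.42  1.32]
expected bore [ 0.5011 -0.1612  0.1066 -0.1852] [[238.6687 241.9727]] [[340.2604 238.3965]]
890.0
```

View pics/g.png

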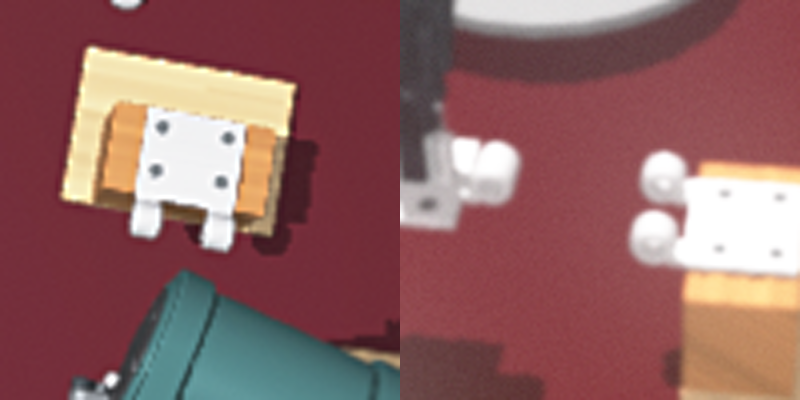

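The side view shows the leaf held level with its knuckle at about (245,241), in front of the fixed knuckles at (288,243) and (285,261). The top view of it is hidden by the arm. I'll go lower and closer, then fit its pose in the side view.

>>> carry_out(
  motion=[
    [0,[10,0,5],0],
    [0,[14,0,5],0],
    [0,[14,0,4.5],0],
    [0,[12,0,0],0],
    [0,[3,0,0],0],
  ],
)

```text
t: 8.6
tcp_pos: [0.5136, -0.1636, 0.0896]
ee_rot: [0.0, 0.996, -0.093, 0.001]
wrist_force: [-0.4, 1.3, -2.1]
gripper_width: 0.129
grasp_force: 39.4
```

>>> carry_out(
  motion=[
    [0,[0,0,0],0],
    [0,[0,0,0],0],
    [0,[0,0,0],0],
    [0,[0,0,0],0],
    [0,[0,0,0],0],
  ],
)

```text
t: 9.02
tcp_pos: [0.5118, -0.1632, 0.0898]
ee_rot: [0.0, 0.996, -0.093, 0.0]
wrist_force: [-0.2, -0.5, -3.0]
gripper_width: 0.132
grasp_force: 39.4
```

```bash
cat >> h.py <<'E'
def fitw(cam,im,roi,p0,parts,free):
    """p: x,y,z,yaw,pitch(about leaf y),roll; gripper pixels and outside roi ignored"""
    from scipy.optimize import minimize
    h=cv2.cvtColor(cv2.GaussianBlur(im,(3,3),0),cv2.COLOR_RGB2HSV).astype(float)
    h=h[roi[1]:roi[3],roi[0]:roi[2]];gr=(h[...,1]<90)&(h[...,2]<105)
    w=1-cv2.dilate(gr.astype(np.uint8),np.ones((3,3)))
    m=np.clip((140-h[...,1])/80,0,1)*np.clip((h[...,2]-90)/50,0,1)
    p0=np.array(p0,float)
    def ps(p):
        R=Ro.from_euler('ZYX',p[3:6]).as_matrix();return [q@R.T+p[:3] for q in parts]
    def f(d):
        p=p0.copy();p[list(free)]+=d*SC;o=np.zeros_like(m)
        o=np.zeros((m.shape[0]*S,m.shape[1]*S),np.uint8)
        for q in ps(p):
            hh=cv2.convexHull(((proj(cam,q)+.5-roi[:2])*S*16-8).round().astype(np.int32));cv2.fillConvexPoly(o,hh,255,shift=4)
        o=cv2.GaussianBlur(cv2.resize(o,None,fx=1/S,fy=1/S,interpolation=cv2.INTER_AREA)/255.,(3,3),0)
        return (w*(o-m)**2).sum()/m.sum()
    SC=np.array([.004,.004,.004,.05,.05,.05])[list(free)];n=len(free)
    b=minimize(f,np.zeros(n),method='Nelder-Mead',options=dict(initial_simplex=np.vstack([np.zeros(n),np.eye(n)]),xatol=.005,fatol=1e-6,maxiter=400))
    p=p0.copy();p[list(free)]+=b.x*SC;return p,b.fun,m*w
def expect(s,ax=41.,az=1.4):
    R=Ro.from_quat(s['ee_rot'],scalar_first=True).as_matrix();e=np.array(s['tcp_pos'])+R@[ax/1e3,0,0];e[2]+=az/1e3
    return [*e,np.arctan2(R[1,0],R[0,0]),0,0]
E
python3 - <<'E'
from h import *
np.set_printoptions(precision=4,suppress=True)
s=telemetry.state();b=snap('side');cv2.imwrite('side1.png',b[...,::-1])
p0=expect(s);print('exp',np.array(p0),'F',s['wrist_force'])
u,v=proj('side',p0[:3])[0];print(u,v)
roi=(int(u)-45,int(v)-15,int(u)+14,int(v)+35)
roiJ=(272,228,336,276)
for n,r,q,P,fr in(('leaf xy',roi,p0,LEAF,(0,1,3)),('leaf xz',roi,p0,LEAF,(0,2)),('leaf xypitch',roi,p0,LEAF,(0,1,3,4)),('jamb',roiJ,[.587,-.1774,.092,-.1846,0,0],JAMB,(0,1,3))):
    o=fitw('side',b,r,q,P,fr);print(n,o[0],o[1])
    if n in('leaf xypitch','jamb'):
        out=b[...,::-1].copy()
        cv2.imwrite(f'm_{n[:4]}.png',cv2.resize((o[2]*255).astype(np.uint8),None,fx=6,fy=6))
vis=cv2.resize(b[215:290,195:335,::-1],None,fx=5,fy=5,interpolation=cv2.INTER_CUBIC)
for q in pose(p0,LEAF):
    h=cv2.convexHull(((proj('side',q)-[195,215]+.5)*5).astype(np.int32));cv2.polylines(vis,[h],True,(0,255,0),1)
for q in pose([.587,-.1774,.092,-.1846],JAMB):
    h=cv2.convexHull(((proj('side',q)-[195,215]+.5)*5).astype(np.int32));cv2.polylines(vis,[h],True,(255,0,0),1)
cv2.imwrite('pics/h.png',vis)
E
```

```text
exp [ 0.552  -0.1708  0.0912 -0.1856  0.      0.    ] F [-0.1932 -0.4732 -2.9812]
267.50134394097137 250.62881358254856
leaf xy [ 0.551  -0.1713  0.0912 -0.1655  0.      0.    ] 0.1120092939346575
leaf xz [ 0.5504 -0.1708  0.0908 -0.1856  0.      0.    ] 0.11293847847394217
leaf xypitch [ 0.5507 -0.1713  0.0912 -0.1526  0.0264  0.    ] 0.11132307675809967
jamb [ 0.5879 -0.1771  0.092  -0.1802  0.      0.    ] 0.18735565976850962
```

View pics/h.png

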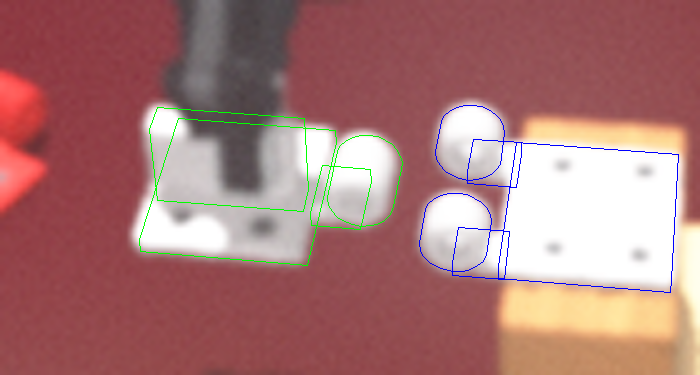

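The expected outlines overlay both the leaf and the jamb within about 1 mm. The leaf is level, 37 mm short, 0.6 mm off sideways and 0.8 mm low. I'll advance most of the way.

>>> carry_out(
  motion=[
    [0,[4,-0.6,-0.8],0.1],
    [0,[7,0,0],0],
    [0,[7,0,0],0],
    [0,[7,0,0],0],
    [0,[4,0,0],0],
  ],
)

```text
t: 9.48
tcp_pos: [0.542, -0.1684, 0.0903]
ee_rot: [0.0, 0.996, -0.093, 0.0]
wrist_force: [-0.1, 0.4, -1.9]
gripper_width: 0.131
grasp_force: 39.4
```

>>> carry_out(
  motion=[
    [0,[3,0,0],0],
    [0,[0,0,0],0],
    [0,[0,0,0],0],
    [0,[0,0,0],0],
    [0,[0,0,0],0],
  ],
)

```text
t: 9.9
tcp_pos: [0.5434, -0.1686, 0.0902]
ee_rot: [0.0, 0.996, -0.094, -0.0]
wrist_force: [-0.1, 0.1, -3.3]
gripper_width: 0.133
grasp_force: 39.4
```

```bash
cat > chk.py <<'E'
from h import *
import sys
np.set_printoptions(precision=4,suppress=True)
s=telemetry.state();b=snap('side');s2=telemetry.state()
s['tcp_pos']=(np.array(s['tcp_pos'])+s2['tcp_pos'])/2
p0=expect(s,39.8);print('t',s2['t'],'exp',np.array(p0),'F',np.round(s['wrist_force'],2),np.round(s2['wrist_force'],2))
J=[.5876,-.1773,.092,-.183,0,0]
u,v=proj('side',p0[:3])[0]
roi=(int(u)-45,215,336,285)
for fr in((0,1),(0,2)):
    # leaf fitted with the jamb drawn as fixed context
    P=LEAF
    Rj=Ro.from_euler('z',J[3]).as_matrix()
    o=fitw('side',b,(int(u)-45,int(v)-15,int(u)+3,int(v)+35),p0,P,fr);p=o[0]
    d=Rj.T@(p[:3]-J[:3])*1000;print('leaf',p,'rel jamb mm',d,'yaw err deg',np.degrees(p[3]-J[3]).round(2),o[1])
d=Rj.T@(np.array(p0[:3])-J[:3])*1000;print('kinematic rel',d)
vis=cv2.resize(b[215:290,205:345,::-1],None,fx=5,fy=5,interpolation=cv2.INTER_CUBIC)
for pp,P,c in((p0,LEAF,(0,255,0)),(J,JAMB,(255,0,0))):
    for q in pose(pp,P):
        cv2.polylines(vis,[cv2.convexHull(((proj('side',q)-[205,215]+.5)*5).astype(np.int32))],True,c,1)
cv2.imwrite('pics/'+sys.argv[1],vis)
E
python3 chk.py i.png
```

```text
t 9.95 exp [ 0.5825 -0.176   0.0916 -0.1873  0.      0.    ] F [-0.14  0.08 -3.35] [ 0.07 -0.7  -1.97]
leaf [ 0.5803 -0.1776  0.0916 -0.1873  0.      0.    ] rel jamb mm [-7.1497 -1.596  -0.3589] yaw err deg -0.25 0.1346258305139093
leaf [ 0.5803 -0.176   0.0909 -0.1873  0.      0.    ] rel jamb mm [-7.3979 -0.0499 -1.1356] yaw err deg -0.25 0.13646896269801842
kinematic rel [-5.2337  0.3507 -0.3589]
```

View pics/i.png

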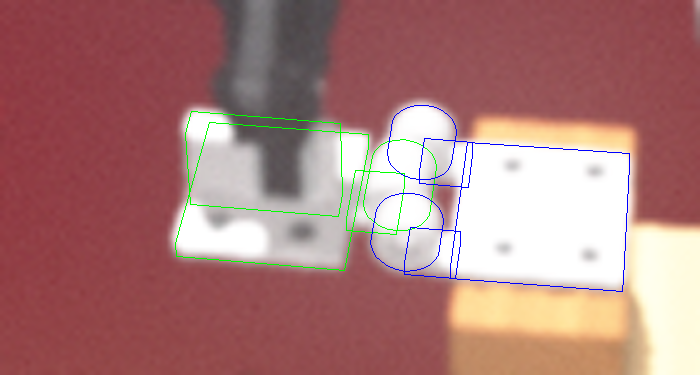

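>>> carry_out(
  motion=[
    [0,[2.6,0,-0.4],-0.2],
    [0,[2.6,0,0],0],
    [0,[0,0,0],0],
    [0,[0,0,0],0],
    [0,[0,0,0],0],
  ],
)

```text
t: 10.37
tcp_pos: [0.5488, -0.1696, 0.0907]
ee_rot: [0.0, 0.996, -0.092, -0.0]
wrist_force: [0.2, -0.1, -2.8]
gripper_width: 0.131
grasp_force: 39.4
```

>>> carry_out(
  motion=[
    [0,[0,0,0],0],
    [0,[0,0,0],0],
    [0,[0,0,0],0],
    [0,[0,0,0],0],
    [0,[0,0,0],0],
  ],
)

```text
t: 10.78
tcp_pos: [0.5487, -0.1696, 0.0907]
ee_rot: [0.0, 0.996, -0.092, -0.0]
wrist_force: [0.2, 0.5, -2.4]
gripper_width: 0.13
grasp_force: 39.4
```

```bash
sed -i 's/int(u)+3,/int(u)-13,/' chk.py; python3 chk.py j.png
```

```text
t 10.8333 exp [ 0.5879 -0.1769  0.0921 -0.1838  0.      0.    ] F [ 0.17  0.45 -2.36] [ 0.78  0.46 -2.3 ]
leaf [ 0.5847 -0.1788  0.0921 -0.1838  0.      0.    ] rel jamb mm [-2.6005 -1.9643  0.113 ] yaw err deg -0.04 0.04690215741809212
leaf [ 0.5844 -0.1769  0.0905 -0.1838  0.      0.    ] rel jamb mm [-3.222  -0.1499 -1.4732] yaw err deg -0.04 0.04792229568359637
kinematic rel [0.2025 0.4838 0.113 ]
```

View pics/j.png

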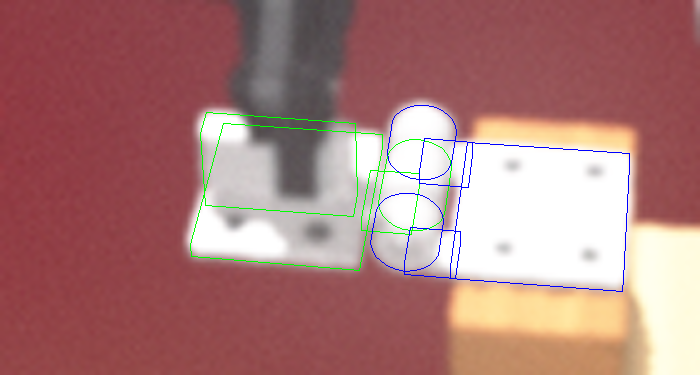

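```bash
python3 - <<'E'
from h import *
np.set_printoptions(precision=2,suppress=True,linewidth=200)
p1=[.552-.0012*.983,-.1708+.0012*.18,.0912,-.1856,0,0]; b1=cv2.imread('side1.png')[...,::-1].copy()
u,v=proj('side',p1[:3])[0]
o=fitw('side',b1,(int(u)-45,int(v)-15,int(u)-13,int(v)+35),p1,LEAF,(0,1));print('trunc bias side1 mm',(o[0]-p1)[:2]*1000)
b=np.mean([snap('side').astype(float) for _ in range(6)],0).astype(np.float32)
cv2.imwrite('side2.png',b[...,::-1])
s=telemetry.state();p=expect(s,39.8);J=[.5876,-.1773,.092,-.183]
Rj=Ro.from_euler('z',J[3]).as_matrix()
# profiles along bore axis direction at several angles round the axis (world lines on the cylinder)
ys=np.arange(-32,33,2.)
print('y ',ys.astype(int))
for ang in(100,70,45):
    a=np.radians(ang);pts=np.array([Rj@[.012*np.cos(a),y/1000,.012*np.sin(a)]+J[:3] for y in ys]);q=proj('side',pts).astype(np.float32)
    c=cv2.remap(b,q[:,0].reshape(1,-1),q[:,1].reshape(1,-1),cv2.INTER_LINEAR)[0]
    print(ang,c.mean(1).astype(int))
# cross profiles: at y=0, +-24: saturation-like (R-G) along jamb x at z=92
xs=np.arange(-26,27,2.)
print('x ',xs.astype(int))
for y in(-24,-8,0,8,24):
    pts=np.array([Rj@[x/1000,y/1000,.0]+J[:3] for x in xs]);q=proj('side',pts).astype(np.float32)
    c=cv2.remap(b,q[:,0].reshape(1,-1),q[:,1].reshape(1,-1),cv2.INTER_LINEAR)[0]
    print(y,c[:,1].astype(int))
E
```

```text
trunc bias side1 mm [-3.02 -1.61]
y  [-32 -30 -28 -26 -24 -22 -20 -18 -16 -14 -12 -10  -8  -6  -4  -2   0   2   4   6   8  10  12  14  16  18  20  22  24  26  28  30  32]
100 [251 253 254 254 254 254 254 250 247 246 251 254 254 255 255 255 255 255 255 254 254 253 251 251 253 254 254 254 254 254 250 238 196]
70 [249 253 253 254 253 253 251 247 240 242 247 252 253 253 254 254 254 254 254 254 253 252 250 248 251 252 253 253 253 251 245 219 180]
45 [229 235 238 240 241 240 236 228 222 221 225 231 236 239 241 242 243 243 244 243 242 239 235 232 232 234 236 237 236 232 219 196 166]
x  [-26 -24 -22 -20 -18 -16 -14 -12 -10  -8  -6  -4  -2   0   2   4   6   8  10  12  14  16  18  20  22  24  26]
-24 [176 189 192 192 187 174 160 167 186 203 216 225 230 229 229 230 229 223 214 218 235 251 255 255 255 255 255]
-8 [204 204 200 193 190 191 194 209 231 245 252 254 254 254 253 248 238 219 188 151 158 233 254 255 255 255 255]
0 [204 202 197 203 212 210 212 228 244 248 248 248 248 247 245 244 239 229 204 162 164 227 254 255 255 255 255]
8 [208 226 249 254 254 251 231 221 243 252 254 255 255 255 254 252 249 238 224 221 238 251 254 255 255 255 255]
24 [220 243 251 251 248 228 192 198 231 246 251 253 253 253 252 247 239 228 220 222 228 237 244 250 252 253 254][ WARN:0@2.919] global loadsave.cpp:1063 imwrite_ Unsupported depth image for selected encoder is fallbacked to CV_8U.
```

The clean fit, the joint kinematics and the gap notches at y ±15 mm all agree within about 0.5 mm. The wrist carries only the leaf's weight, so nothing is touching. Handing in.

```bash
python3 -c "
from bench import arm;print(arm.hand_in())"
```

```text
the job is handed in; nothing more can be done
None
```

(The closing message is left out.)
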